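# Set the tracking and hold back the belt tensioner on a sharpener

### The job

The flat belt sharpener is being readied for a new belt: first turn the tracking knob a little at a time until the pointer lines up with the index mark. Then push the sprung tensioner arm by its upright post, back towards the drive drum past its ratchet click, close to its stop, and finish holding it there, since it springs out if let go. Leave the pointer on the mark and do not disturb the other things on the bench or machine.

Things in the scene. Friction and masses are not known exactly. Their poses are not given: they have to be found in the camera images.
- sharpener: Belt sharpener lying flat, fixed, belt off: yellow deck 50 mm high. Origin on the bench; own frame, mm: deck x -135 to 100, y -180 to 250, -x edge faces the robot. On it (x, y): tracking knob (-100, 75); arm hinge (55, -90); drive drum radius 38 at (-30, 185), top 123 above the bench; motor radius 44 at (55, 205), top 155; platen 8 x 85 at (-4, 70), top 100; scale strip 44 x 95 at (56, 105).
- tracking_knob (a joint): Knob angle, rad: grows CLOCKWISE seen from above, range 0 to 3.3, starts between 0 and 0.5, stays where left (friction 0.04 N m). Each rad clockwise moves the pointer 22 mm towards the machine's -y. The mark always needs 0.6 to 2.8 rad further clockwise, so often more than one grasp.
- tracking_knob_grip (a point): Black bar knob, white line on top, on an aluminium foot: disc of radius 22 mm (top 64 mm above the bench) carrying an upright bar 42 mm long, 14 mm wide, its top 94 mm above the bench. This point: on the axis, 87 mm above the bench. Frame turns with the knob, x along the bar; at joint value 0 the bar lies along the machine's x.
- pointer_tip (a point): Tip of the small dark pointer (4 mm wide needle on a 14 x 10 mm steel block, needle pointing to the machine's +x) that runs along the near edge of the aluminium scale strip behind the platen, about 61 mm above the bench. Driven by the knob: moves along the machine's y.
- mark_point (a point): Pointer-side end of the index mark: a dark raised bar 16 x 6 mm (along machine x and y) on the scale strip, set at machine y = 78 to 115 mm; fixed, its frame parallel to the machine's. The pointer is aligned when pointer_tip and mark_point have the same machine y.
- tensioner_arm (a joint): Sprung tensioner arm, rad: 0 at rest, grows as pushed back, clockwise from above, the post moving to the machine's +y (towards the drive drum); hard stop at 0.5. Spring force at the post 4.5 N at rest, 12.5 N before the click, 8 N after it, 12 N at the stop. A pawl rides a tooth and clicks over at 0.36 but does not latch: let go, the arm springs out. Properly past the click: over 0.39.
- tensioner_hinge (a point): Arm's upright hinge axis, 76 mm above the bench. Steel arm 22 mm wide, top 68 mm above the bench, runs from it towards the machine's -x: at rest the direction hinge to post is machine -x turned 0.25 rad counter-clockwise from above (towards -y); at the stop 0.25 rad towards +y. Idler drum, radius 22, top 124 mm above the bench, stands on the arm 60 mm from the hinge.
- grip_post: Plain upright round steel post (a sleeve that turns freely on its own axis), 16 mm diameter, 55 mm tall, on the free end of the arm, 145 mm from the hinge axis; the handle to push the arm by. Origin at its foot on the arm, 68 mm above the bench; moves with the arm.
- post_top (a point): Centre of the post's top face, 123 mm above the bench.
- wax_tin: Bystander: round metal tin, diameter 40, height 30 mm, on the deck.
- bobbin: Bystander: small turned wooden bobbin, diameter 24, height 34 mm, on the deck beside the arm.
- gouge: Bystander: turning tool 300 mm long with pale handle, lying beside the machine's -y end. Origin under its middle.
- scraper: Bystander: turning tool 260 mm long, lying at the right of the bench.
- mallet: Bystander: wooden mallet 240 mm long, lying at the right near the robot.
- bowl: Bystander: turned wooden bowl, diameter 130, height 50 mm, left of the machine.
- honing_stone: Bystander: grey stone 150 x 60 x 25 mm, left of the machine.
- mushroom: Bystander: turned wooden mushroom, 85 mm tall, 60 mm cap, left of the machine.

How it is judged:
By the outcome, as a careful person would: the job done as asked, in the order asked, and still so for the second after the job is handed in, while the arm keeps its last pose, push and grip.
It also fails if it takes over 58 s, if anything falls off the work surface, if the arm or the gripper's body presses on something with over 40 N, if the wrist force passes 120 N, or if a joint passes its speed limit or range.

### The arm

A 6-joint arm with a two-finger parallel gripper is mounted at the origin on the work surface. World frame = base frame: x ahead of the robot, y to its left, z up, the work surface at z = 0. Lengths are in m, angles in rad, forces in N, time in s.
With the tool pointing down it reaches from about 0.375 to 0.925 m from the base axis. Payload 5.7 kg.
Tool frame: the origin (TCP) lies midway between the tips of the shut fingers; the grasp point (between the pads) lies 19 mm behind it; z points along the fingers, x is the direction in which the jaws open and shut, and the axes are right-handed (so a half turn about z gives the same grasp; the last joint's range is limited). The gripper opens to 88 mm and grips with 3 to 60 N. Pads are 20 mm wide; open, the fingers measure 115 mm over their backs; the gripper's body (75 mm by 178 mm) begins 61 mm behind the grasp point.
Start: joints at [-1.28, 0.359, 1.51, -0, 1.272, -0.115], TCP at [0.237, -0.551, 0.197] pointing down, gripper open.
Joint ranges: [-2.97, 2.97], [-1.01, 2.36], [0.21, 2.38], [-0.96, 4.11], [0.2, 2.71], [-2.98, 2.98]. Speed limits (rad/s): [2.39, 2.39, 3.14, 3.14, 3.14, 3.14].

### API

Orientations are given as a unit quaternion [x, y, z, w].
In Python, from bench import move_ptp, servo_line, goto_joints, move_gripper, sleep, inverse_kinematics, capture, PlanningError, close_job, spot_in, silhouettes, current_clock, current_joint_pos, current_qvel, current_joint_torque, current_position, current_orientation, current_force, current_torque, current_finger_gap gives the robot as it stands. Calls block until the motion is done:
- move_ptp(position, orientation): joint-space move of the TCP to a pose.
- servo_line(position, orientation=None, rate=0.15, contact_N=None): straight line of the TCP; orientation=None keeps the orientation; rate is the mean speed in m/s. With contact_N (N) it stops when the force on the tool has changed by that much, and returns True; else False.
- goto_joints(angles): joint-space move.
- move_gripper(opening): finger opening in m; the grip force is fixed at half the most; returns when the fingers have stopped.
- sleep(seconds).
- inverse_kinematics(position, orientation): joint angles nearest the present ones, or None.
- capture(name): name is "side" or "top" or "wrist"; returns a dict with "image" (480x640x3 uint8, blue, green, red), "range_z" (480x640 float32, m along the optical axis (not along the pixel's ray), 0 where there is no reading), "intrinsics" (3x3 intrinsics, pixels), "R" (3x3) and "t" (3): a world point X has camera coordinates R X + t. Camera axes: x right, y down, z forward; pixel columns grow to the right and rows downward; lengths in m; the calibration is good to about 2 mm. A picture is of the moment at which its call begins.
A pose or a line that the arm cannot do raises PlanningError and nothing moves.
- close_job(): hands the job in, once; it reports no verdict.
Trained networks look in the newest picture that a camera, given by its name, has taken for a name from the list of things; names that differ only in an ending like _2 or _b are one class to them, and where a whole thing is asked for, a point or a joint stands for the part that bears it (a point fixed in the world has none). Each returns a list of dicts, best first, with "conf" (0 to 1); they miss things now and then, are a little off and sometimes report something else, mostly with a low value. They report only what shows in the picture. A call takes as long as a camera call.
- spot_in(camera, query): "xy" ([column, row] in pixels, amid what is visible of it).
- silhouettes(camera, query): "region" (480x640 bool, what is visible of it) and "xy" ([column, row] in pixels, amid what is visible of it).
Readings, each from a call of its own:
- current_clock(): time.
- current_joint_pos(): joint angles.
- current_qvel(): joint speeds.
- current_joint_torque(): joint torques, N m.
- current_position(): TCP position.
- current_orientation(): TCP orientation.
- current_force(): force on the tool from outside, world axes, zero at the start.
- current_torque(): the same for the moment, N m.
- current_finger_gap(): finger opening in m.
Only numpy, scipy, OpenCV 4.12 (cv2) and the standard library are available. Lean on these libraries where they do the work, as an engineer would, in place of code of your own. Each camera call takes 0.05 s, during which the arm holds its last target. There are 200 camera calls.

## Working session

There is one attempt and no reset: what is moved stays moved. The work goes in short steps, each a Python script; the robot and the scene stay as the last script left them, time stands still between calls to the robot, and variables do not carry over. Pictures are saved under pics/ and viewed, about 8 in all and at most 12, crops included, and the job is handed in when it is done.

```bash
mkdir -p pics; ls
cat > h.py <<'E'
import numpy as np, cv2
from bench import *
def px2w(c,xy,z=None):
    K,R,t=c["intrinsics"],c["R"],np.array(c["t"])
    u=np.array([xy[0],xy[1],1.0]); d=R.T@(np.linalg.inv(K)@u); o=-R.T@t
    if z is None:
        r=c["range_z"][int(round(xy[1])),int(round(xy[0]))]; return o+d*r
    return o+d*(z-o[2])/d[2]
def w2px(c,X):
    p=c["intrinsics"]@(c["R"]@np.array(X)+c["t"]); return p[:2]/p[2]
E
python3 - <<'E'
from h import *
cs={}
for n in ("top","side"):
    c=capture(n); cs[n]=c; cv2.imwrite(f"pics/{n}0.png",c["image"])
    print(n,(-c["R"].T@c["t"]).round(3))
    np.savez(f"{n}0.npz",**c)
    for q,z in [("sharpener",None),("tracking_knob_grip",.094),("pointer_tip",.061),("mark_point",.061),("tensioner_hinge",.076),("post_top",.123),("wax_tin",.03+.05),("bobbin",.084)]:
        for s in spot_in(n,q)[:2]:
            print(q,round(s["conf"],2),np.round(s["xy"]),px2w(c,s["xy"]).round(3),px2w(c,s["xy"],z).round(3) if z else "")
print(current_clock())
E
```

```text
pics
top [ 0.204 -0.002  1.759]
sharpener 0.76 [289. 230.] [0.555 0.083 0.048] 
tracking_knob_grip 0.76 [274. 255.] [0.474 0.12  0.097] [0.475 0.121 0.094]
tracking_knob_grip 0.72 [359. 218.] [ 0.581 -0.12   0.083] [ 0.578 -0.119  0.094]
pointer_tip 0.64 [291. 230.] [0.554 0.076 0.05 ] [0.552 0.076 0.061]
tensioner_hinge 0.76 [340. 212.] [ 0.602 -0.067  0.071] [ 0.601 -0.066  0.076]
tensioner_hinge 0.64 [488. 253.] [ 0.486 -0.499  0.023] [ 0.477 -0.484  0.076]
wax_tin 0.54 [303. 202.] [0.629 0.04  0.078] [0.629 0.04  0.08 ]
bobbin 0.49 [361. 218.] [ 0.583 -0.125  0.082] [ 0.582 -0.124  0.084]
side [0.023 0.674 1.105]
sharpener 0.95 [285. 275.] [0.541 0.101 0.05 ] 
sharpener 0.31 [273. 240.] [0.624 0.043 0.077] 
tracking_knob_grip 0.49 [303. 288.] [0.47  0.119 0.071] [0.461 0.131 0.094]
tensioner_hinge 0.95 [309. 222.] [ 0.57  -0.048  0.097] [ 0.582 -0.063  0.076]
tensioner_hinge 0.57 [287. 276.] [0.538 0.099 0.046] [0.523 0.116 0.076]
post_top 0.65 [346. 226.] [ 0.478 -0.083  0.104] [ 0.469 -0.069  0.123]
wax_tin 0.51 [273. 242.] [0.618 0.051 0.08 ] [0.618 0.051 0.08 ]
bobbin 0.39 [324. 208.] [ 0.576 -0.128  0.079] [ 0.573 -0.124  0.084]
0.9
```

Run:
```python
import cv2
a=cv2.imread("pics/top0.png")[140:320,200:440]; cv2.imwrite("pics/topc.png",cv2.resize(a,(800,600),interpolation=cv2.INTER_CUBIC))
a=cv2.imread("pics/side0.png")[170:350,190:430]; cv2.imwrite("pics/sidec.png",cv2.resize(a,(800,600),interpolation=cv2.INTER_CUBIC))
```

```text
(no output)
```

View pics/topc.png

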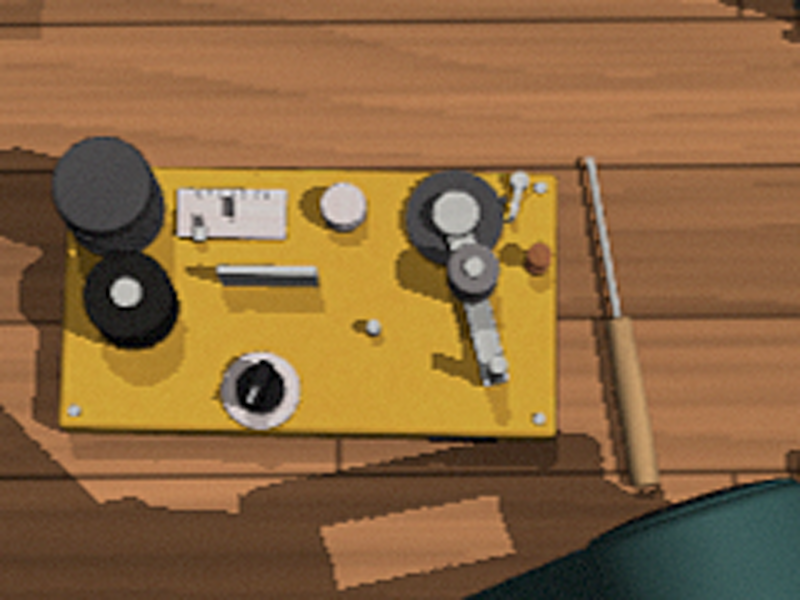

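View pics/sidec.png

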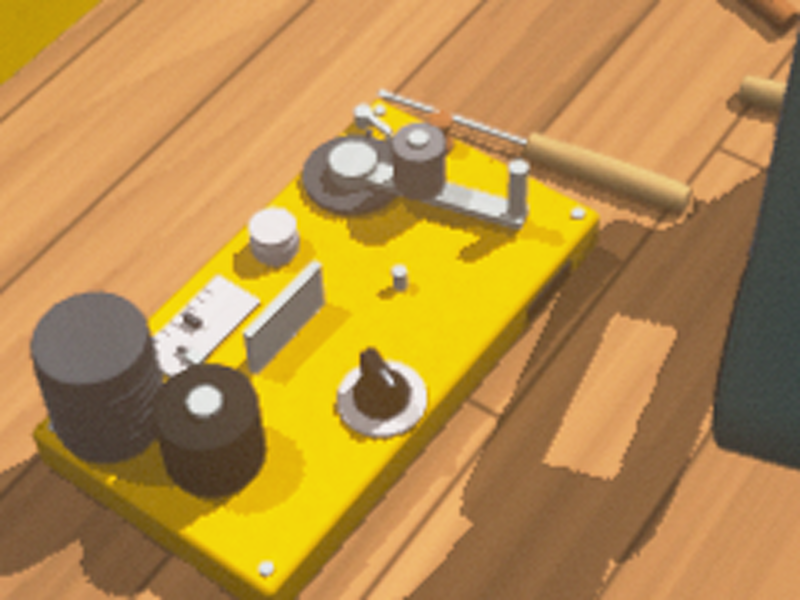

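The top crop shows the machine nearly aligned with the world: knob at (260,385), post at (495,367), pointer at (198,222) and mark at (228,207). The pointer is left (+y) of the mark. The side crop agrees. Next I fit the deck pose.

Run:
```python
from h import *
pts=[]
for n in ("top","side"):
    c=dict(np.load(f"{n}0.npz")); hsv=cv2.cvtColor(c["image"],cv2.COLOR_BGR2HSV)
    m=(hsv[...,0]>20)&(hsv[...,0]<32)&(hsv[...,1]>170)&(hsv[...,2]>60)
    v,u=np.nonzero(m); r=c["range_z"][v,u]
    P=(np.linalg.inv(c["intrinsics"])@np.vstack([u,v,np.ones_like(u)])*r).T
    W=(P-c["t"])@c["R"]
    W=W[(abs(W[:,2]-.05)<.008)&(r>0)&(W[:,0]>.35)&(W[:,0]<.8)&(abs(W[:,1])<.5)]
    rc=cv2.minAreaRect((W[:,:2]*1000).astype(np.float32)); print(n,len(W),rc, W[:,2].mean())
c=dict(np.load("top0.npz"))
for nm,p,z in [("knob",(260,387),.064),("post",(495,365),.123),("hinge",(455,211),.09),("c1",(65,429),.05),("c2",(556,437),.05),("c3",(555,176),.05),("ptr",(198,215),.061),("mark",(228,216),.061),("pin",(372,328),.08)]:
    print(nm,px2w(c,(200+p[0]/3.333,140+p[1]/3.333),z).round(4))
```

```text
top 4775 ((556.0750732421875, 71.63360595703125), (426.0802001953125, 234.4661102294922), 88.66545104980469) 0.049668105491913916
side 6872 ((553.9146118164062, 69.33494567871094), (433.073486328125, 236.2644805908203), 88.61412811279297) 0.04886089793802381
knob [0.4756 0.1128 0.064 ]
post [ 0.4831 -0.0856  0.123 ]
hinge [ 0.6228 -0.0552  0.09  ]
c1 [0.4425 0.2811 0.05  ]
c2 [ 0.4324 -0.1407  0.05  ]
c3 [ 0.6638 -0.1448  0.05  ]
ptr [0.6281 0.1677 0.061 ]
mark [0.627  0.1416 0.061 ]
pin [0.5232 0.0165 0.08  ]
```

```bash
cat >> h.py <<'E'
from scipy.spatial.transform import Rotation as Ro
YAW=-.024; ORG=np.array([.5717,.0351])
def m2w(x,y): 
    c,s=np.cos(YAW),np.sin(YAW); return ORG+np.array([c*x-s*y,s*x+c*y])/1000
def w2m(p):
    c,s=np.cos(YAW),np.sin(YAW); d=(np.array(p)[:2]-ORG)*1000; return np.array([c*d[0]+s*d[1],-s*d[0]+c*d[1]])
def down(a):
    z=np.array([0,0,-1.]); x=np.array([np.cos(a),np.sin(a),0]); return Ro.from_matrix(np.c_[x,np.cross(z,x),z]).as_quat()
E
python3 - <<'E'
from h import *
k=m2w(-100,75)
for a in (np.pi/2,np.pi/2+YAW-.3,-np.pi/2,-np.pi/2+YAW-.3): 
    q=inverse_kinematics([*k,.2],down(a)); print(a,None if q is None else np.round(q,3))
print(Ro.from_quat(current_orientation()).as_matrix().round(2))
servo_line([*current_position()[:2],.27])
a=np.pi/2+YAW-.3
qs=[(inverse_kinematics([*k,.24],down(s)),s) for s in (a,a-np.pi)]
move_ptp([*k,.24],down(a)); print(current_joint_pos().round(3) if hasattr(current_joint_pos(),'round') else current_joint_pos(),current_clock())
for n in("wrist","top"):
    c=capture(n); cv2.imwrite(f"pics/{n}1.png",c["image"]); np.savez(f"{n}1.npz",**c)
    for q in ("tracking_knob_grip","pointer_tip","mark_point"):
        for s in spot_in(n,q)[:2]: print(n,q,s["conf"],np.round(s["xy"],1),w2m(px2w(c,s["xy"],.061)).round(1))
E
```

```text
1.5707963267948966 [ 0.091  0.192  1.743 -0.     1.207 -1.48 ]
1.2467963267948965 [ 0.091  0.192  1.743 -0.     1.207 -1.156]
-1.5707963267948966 [ 0.091  0.192  1.743 -0.     1.207  1.662]
-1.8947963267948966 [ 0.091  0.192  1.743 -0.     1.207  1.986]
[[ 0.39 -0.92 -0.  ]
 [-0.92 -0.39  0.  ]
 [-0.   -0.   -1.  ]]
[ 0.09   0.154  1.685 -0.     1.302 -1.155] 4.0417
wrist tracking_knob_grip 0.84 [327.5 215. ] [-96.9  74.9]
wrist pointer_tip 0.39 [408.3 310.6] [ 41.8 131.8]
wrist pointer_tip 0.24 [610.  265.5] [ 54.7 364.2]
top tracking_knob_grip 0.3 [164.3 301.4] [-232.   392.2]
top tracking_knob_grip 0.18 [389.4 256.5] [ -93.3 -242.7]
```

View pics/wrist1.png

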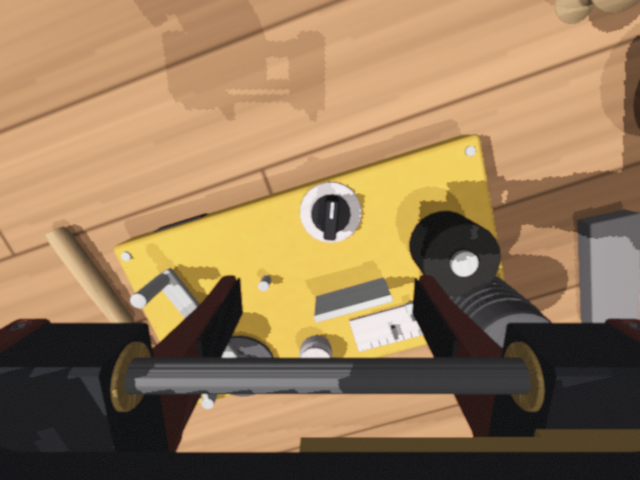

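The knob bar at (331,213) lies almost perpendicular to the jaws. The mark shows near (396,328) and the pointer near (410,311). I'll zoom in to measure them.

Run:
```python
from h import *
c=dict(np.load("wrist1.npz"))
a=c["image"][285:365,335:445]; A=cv2.resize(a,(770,560),interpolation=cv2.INTER_CUBIC)
for x,y in [(56,130),(34,130),(34,105),(34,80),(34,60)]:
    p=(w2px(c,[*m2w(x,y),.06])-[335,285])*7; cv2.circle(A,tuple(int(v) for v in p),3,(0,0,255),-1)
cv2.imwrite("pics/w1c.png",A)
```

```text
(no output)
```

View pics/w1c.png

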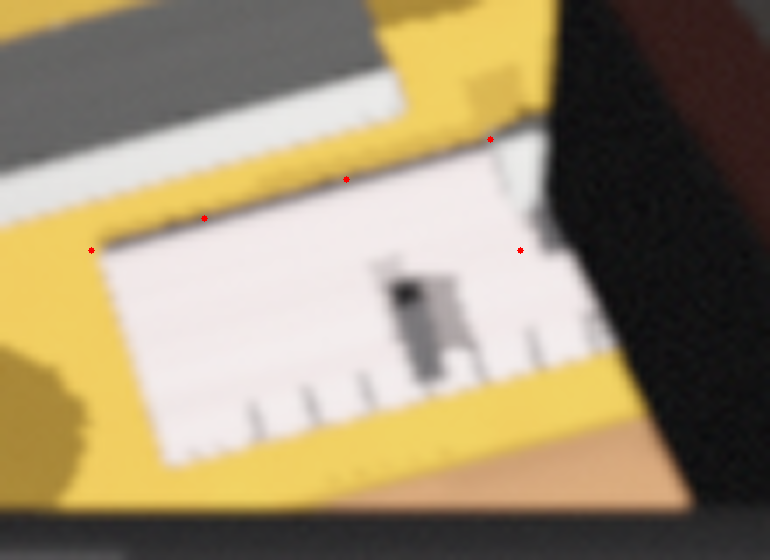

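Run:
```python
from h import *
k=m2w(-100,75); a=np.pi/2+YAW-.3
move_gripper(.045)
print(servo_line([*k,.071],down(a),rate=.12,contact_N=8), current_position())
move_gripper(0.0); print("gap",current_finger_gap(),np.round(current_force(),1),np.round(current_torque(),2))
for i in range(4):
    q=np.array(current_joint_pos()); q[5]+=.25; goto_joints(q)
    print(np.round(current_joint_pos()[5],3),np.round(current_force(),1),np.round(current_torque(),2),current_finger_gap())
move_gripper(.045); servo_line([*k,.15],rate=.15)
k2=m2w(-30,60)
move_ptp([*k2,.24],down(YAW)); print(current_joint_pos()); move_gripper(.088)
c=capture("wrist"); cv2.imwrite("pics/w2.png",c["image"]); np.savez("wrist2.npz",**c); 
c=capture("top"); cv2.imwrite("pics/t2.png",c["image"]); np.savez("top2.npz",**c); 
print(current_clock())
A=np.vstack([cv2.resize(cv2.imread("pics/w2.png"),(400,300)),cv2.resize(c["image"][170:260,240:360],(400,300))]); cv2.imwrite("pics/v2.png",A)
```

```text
False [0.47408619 0.11254273 0.07154101]
gap 8.487309458603558e-05 [-0.  -0.1 -1.1] [ 0.02 -0.1  -0.01]
-0.909 [ 0.  -0.4 -0.6] [ 0.   -0.18  0.03] 0.00037825458357308386
-0.665 [-1.2 -1.   0.5] [-0.05 -0.15  0.01] 0.00012745210339474455
-0.422 [-0.5  0.2  0.4] [ 0.02 -0.1   0.02] 0.00016463701763463282
-0.18 [ 0.1 -0.2  0.1] [-0.01 -0.06 -0.03] 0.00033749975383935254
[4.90742489e-02 2.53076771e-01 1.55840353e+00 1.42745196e-04
 1.33246857e+00 7.24086246e-02]
11.9667
```

View pics/v2.png

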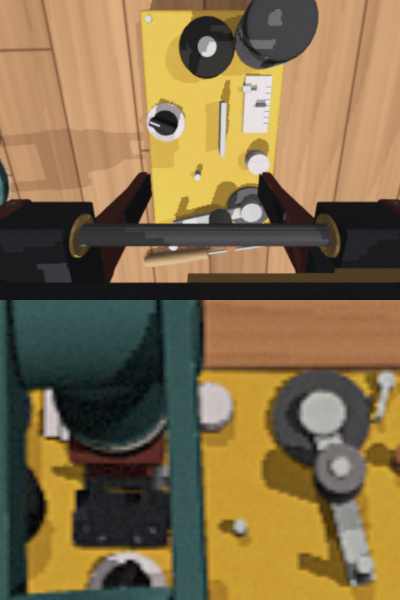

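The reported finger gap was about 0, so the grasp may have missed. I'll zoom in to see whether the knob and pointer moved.

Run:
```python
from h import *
c=dict(np.load("wrist2.npz")); im=c["image"]
a=im[110:270,220:450].copy(); A=cv2.resize(a,(805-5,557),interpolation=cv2.INTER_CUBIC); f=800/230
for (x,y,z) in [(-100,75,.064),(-100,75,.094),(34,130,.06),(34,100,.06),(34,70,.06),(78,57.5,.06)]:
    p=(w2px(c,[*m2w(x,y),z])-[220,110])*f; cv2.circle(A,tuple(int(v) for v in p),2,(0,0,255),-1)
cv2.imwrite("pics/w2c.png",A)
W=np.array([px2w(c,(u,v)) for v in range(180,210) for u in range(240,300) if c["range_z"][v,u]>0])
t=W[W[:,2]>.085]; print(len(t),t.mean(0) if len(t) else W[:,2].max(), cv2.minAreaRect((t[:,:2]*1000).astype(np.float32)) if len(t) else "")
```

```text
583 [0.4767261  0.11776101 0.09389721] ((476.96160888671875, 115.99796295166016), (14.168123245239258, 41.43600082397461), 67.19335174560547)
```

View pics/w2c.png

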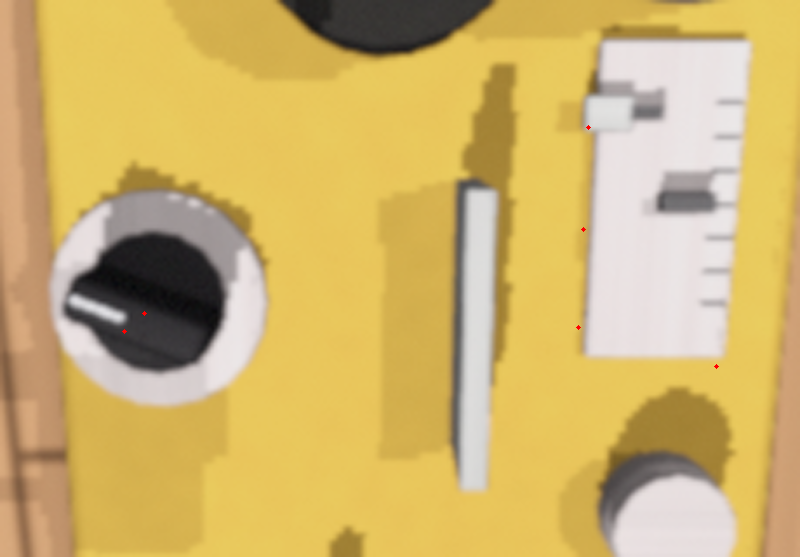

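Neither the knob nor the pointer moved: the pointer needle is at (650,107), the mark at (685,200), about 27 mm apart. By depth the knob centre is (0.477, 0.116). I'll correct the frame and retry, checking the gripper at each stage.

```bash
sed -i 's/^YAW=.*/YAW=-.024; ORG=np.array([.5740,.0385])/' h.py
python3 - <<'E'
from h import *
k=np.array([.4765,.116]); a=np.pi/2-.40
print(current_finger_gap())
move_ptp([*k,.16],down(a)); move_gripper(.045); print("gap",current_finger_gap(),current_position())
print(servo_line([*k,.071],down(a),rate=.12,contact_N=8), current_position(),current_finger_gap())
c0=capture("side")
move_gripper(0.008); sleep(.3); print("gap",current_finger_gap(),np.round(current_force(),1),np.round(current_torque(),2),current_clock(),current_position())
c1=capture("side"); w=capture("wrist")
p=w2px(c1,[*k,.09]).astype(int); s=np.s_[p[1]-50:p[1]+40,p[0]-60:p[0]+60]
cv2.imwrite("pics/v3.png",np.vstack([np.hstack([cv2.resize(c["image"][s],(390,290)) for c in (c0,c1)]),np.hstack([cv2.resize(w["image"],(390,290))]*2)]))
E
```

```text
0.08791926765622411
gap 0.04495907225307603 [0.47650325 0.11598546 0.16000529]
False [0.47704573 0.11604639 0.07143148] 0.0449164042078057
gap 0.008341765084481235 [ 0.7 -0.3  0.3] [ 0.03 -0.16 -0.02] 15.825 [0.47648415 0.11601209 0.07097065]
```

View pics/v3.png

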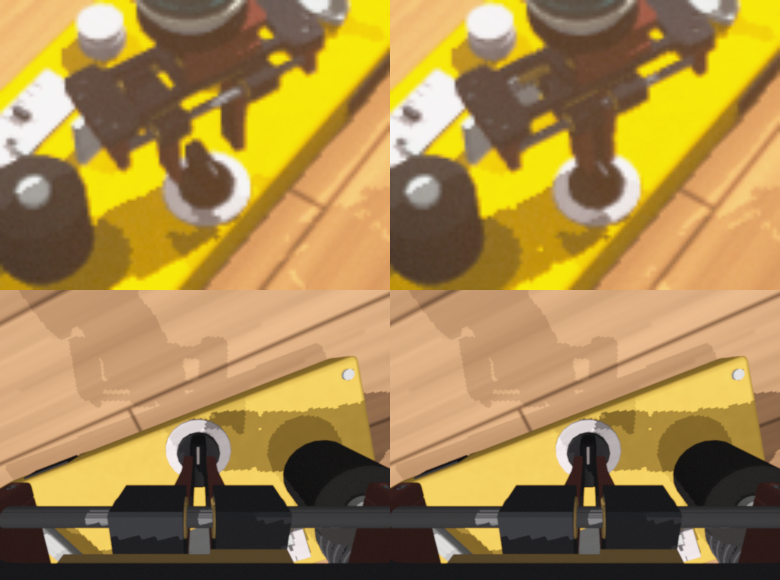

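Run:
```python
from h import *
print(current_position(),Ro.from_quat(current_orientation()).as_matrix().round(3).tolist())
for n in("side","wrist"):
    c=capture(n); 
    if n=="side": p=w2px(c,[.4765,.116,.09]).astype(int); u0,u1,v0,v1=p[0]-25,p[0]+25,p[1]-30,p[1]+15
    else: u0,u1,v0,v1=280,380,200,340
    L=[]
    for v in range(v0,v1):
        for u in range(u0,u1):
            b,g,r=[int(x) for x in c["image"][v,u]]
            if r>1.5*g+8 and r<140 and c["range_z"][v,u]>0: L.append([*px2w(c,(u,v)),u,v])
    L=np.array(L); print(n,len(L))
    if len(L):
        L=L[(abs(L[:,0]-.4765)<.08)&(abs(L[:,1]-.116)<.08)]
        for lo in np.arange(.06,.16,.01):
            m=(L[:,2]>=lo)&(L[:,2]<lo+.01)
            if m.any(): print(round(lo,2),m.sum(),L[m].mean(0).round(3),L[m,:2].min(0).round(3),L[m,:2].max(0).round(3))
# knob bar from side
```

```text
[0.47649747 0.11599803 0.07098575] [[0.389, 0.921, -0.0], [0.921, -0.389, 0.0], [-0.0, -0.0, -1.0]]
side 0
wrist 797
0.09 2 [4.660e-01 1.210e-01 1.000e-01 3.275e+02 2.760e+02] [0.462 0.112] [0.47 0.13]
0.1 105 [4.66000e-01 1.22000e-01 1.06000e-01 3.27990e+02 2.80438e+02] [0.461 0.11 ] [0.471 0.132]
0.11 133 [4.66000e-01 1.21000e-01 1.15000e-01 3.27421e+02 2.88376e+02] [0.461 0.11 ] [0.471 0.132]
0.12 136 [4.66000e-01 1.22000e-01 1.25000e-01 3.28265e+02 2.98676e+02] [0.461 0.11 ] [0.471 0.132]
0.13 221 [4.66000e-01 1.21000e-01 1.35000e-01 3.27584e+02 3.09955e+02] [0.461 0.109] [0.472 0.134]
0.14 161 [4.66000e-01 1.21000e-01 1.43000e-01 3.27540e+02 3.19609e+02] [0.46  0.108] [0.472 0.134]
0.15 39 [4.66000e-01 1.22000e-01 1.53000e-01 3.31462e+02 3.34487e+02] [0.463 0.114] [0.469 0.128]
```

Run:
```python
from h import *
k=np.array([.4765,.116]);
print(servo_line([*k,.052],rate=.03,contact_N=4),current_position(),np.round(current_force(),1),current_clock())
```

```text
True [0.4769082  0.11603444 0.06849051] [-1.7 -0.5  6.7] 16.3167
```

The tips meet the bar top (94 mm) when the TCP reads 68.5 mm, and wrist depth shows the same. So the finger tips really end about 26 mm above the reported TCP. I'll grip lower to compensate.

Run:
```python
from h import *
k=np.array([.4765,.116]); a=np.pi/2-.40
servo_line([*k,.085],rate=.1); move_gripper(.045)
print(servo_line([*k,.046],rate=.08,contact_N=6),current_position())
move_gripper(0.0); print("gap",current_finger_gap(),np.round(current_force(),1),np.round(current_torque(),2))
if current_finger_gap()>.01:
  for i in range(4):
    q=np.array(current_joint_pos()); q[5]+=.26; goto_joints(q)
    print(np.round(current_joint_pos()[5],3),np.round(current_force(),1),np.round(current_torque(),2),round(current_finger_gap(),4))
w=capture("wrist"); cv2.imwrite("pics/w4.png",w["image"]); print(current_clock())
```

```text
False [0.47650082 0.11600262 0.04594277]
gap 0.01363213420658013 [-1.  -5.4  3.7] [-0.9   0.09  0.02]
-0.817 [ 0.3 -0.6  0.1] [-0.05 -0.16 -0.02] 0.0138
-0.563 [-0.3  0.5 -0.5] [ 0.05 -0.23 -0.02] 0.0138
-0.31 [ 0.2 -0.8 -0.3] [-0.03 -0.23 -0.05] 0.014
-0.057 [ 0.3  0.  -1.7] [ 0.01 -0.19  0.01] 0.0138
20.0583
```

Run:
```python
from h import *
k=np.array([.4765,.116])
move_gripper(.045); servo_line([*k,.13],rate=.2)
k2=m2w(-10,60)
move_ptp([*k2,.19],down(YAW)); move_gripper(.088)
c=capture("wrist"); np.savez("wrist3.npz",**c); print(current_clock())
mk=w2px(c,[*m2w(50,105),.06]).astype(int); print(mk)
o=mk-[50,38]; np.save("o.npy",o)
a=c["image"][o[1]:o[1]+75,o[0]:o[0]+100]; cv2.imwrite("pics/w3c.png",cv2.resize(a,(800,600),interpolation=cv2.INTER_CUBIC))
```

```text
22.6667
[392 176]
```

View pics/w3c.png

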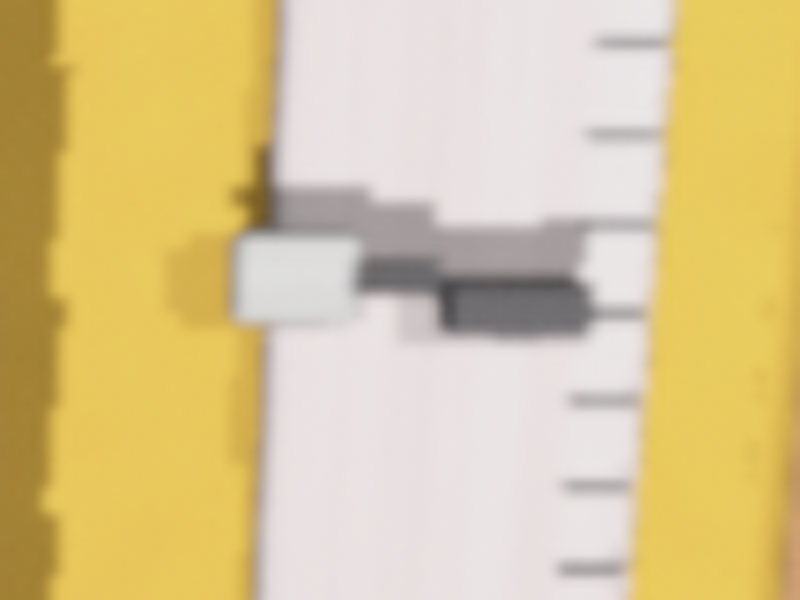

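Now the needle is at row ~275 and the mark at row ~308 (8.9 px/mm), about 3.5 mm short. I'll compute it exactly, turn by the remainder and check again.

```bash
cat >> h.py <<'E'
def offset(c,o,dbg=False):
    a=c["image"][o[1]:o[1]+75,o[0]:o[0]+100]; a=cv2.resize(a,(800,600),interpolation=cv2.INTER_CUBIC)
    g=cv2.cvtColor(a,cv2.COLOR_BGR2GRAY); dark=(g<135).astype(np.uint8)
    dark[:, :330]=0; dark[:,600:]=0
    v,u=np.nonzero(dark)
    W=np.array([w2m(px2w(c,(o[0]+(x+.5)/8-.5,o[1]+(y+.5)/8-.5),.061)) for x,y in zip(u,v)])
    return W
E
python3 - <<'E'
from h import *
c=dict(np.load("wrist3.npz")); o=np.load("o.npy"); W=offset(c,o)
print(len(W))
for x in np.arange(W[:,0].min(),W[:,0].max(),1.5):
    m=(W[:,0]>=x)&(W[:,0]<x+1.5)
    if m.any(): print(round(x,1),m.sum(),W[m,1].min().round(1),W[m,1].max().round(1))
E
```

```text
11026
44.0 369 107.3 110.9
45.5 428 107.3 110.9
47.0 440 107.2 111.0
48.5 455 107.2 111.0
50.0 456 107.1 110.9
51.5 473 106.1 110.9
53.0 704 102.7 109.8
54.5 763 102.7 109.1
56.0 760 102.7 109.1
57.5 758 102.7 109.1
59.0 770 102.5 109.1
60.5 781 102.5 109.1
62.0 778 102.5 109.1
63.5 785 102.5 109.1
65.0 778 102.6 109.1
66.5 747 102.7 109.1
68.0 614 102.7 108.5
69.5 167 103.3 107.1
```

Run:
```python
from h import *
k=np.array([.4765,.116]); a=np.pi/2-.40-1.03
move_ptp([*k,.12],down(a)); move_gripper(.04)
print(servo_line([*k,.046],rate=.12,contact_N=6),current_joint_pos()[5])
move_gripper(0.0); print("gap",current_finger_gap()); q=np.array(current_joint_pos()); print(q[5])
q[5]+=.075; goto_joints(q); q[5]+=.07; goto_joints(q); sleep(.2); print(current_joint_pos()[5],q[5])
move_gripper(.04); servo_line([*k,.13],rate=.2)
k2=m2w(-10,60)
move_ptp([*k2,.19],down(YAW)); move_gripper(.088)
c=capture("wrist"); np.savez("wrist4.npz",**c); print(current_clock())
o=np.load("o.npy"); W=offset(c,o)
for x in np.arange(44,70,3):
    m=(W[:,0]>=x)&(W[:,0]<x+1.5)
    if m.any(): print(round(x,1),m.sum(),W[m,1].min().round(1),W[m,1].max().round(1))
a=c["image"][o[1]:o[1]+75,o[0]:o[0]+100]; cv2.imwrite("pics/w4c.png",cv2.resize(a,(800,600),interpolation=cv2.INTER_CUBIC))
```

```text
False -0.04296046694873525
gap 0.013587302806276477
-0.04294241948625503
0.10049870381715416 0.10205758051374497
28.675
44 398 103.8 107.5
47 459 103.7 107.5
50 475 103.6 107.5
53 734 102.7 109.1
56 764 102.7 109.1
59 737 102.8 109.0
62 772 102.5 109.1
65 771 102.6 109.1
68 607 102.6 108.5
```

View pics/w4c.png

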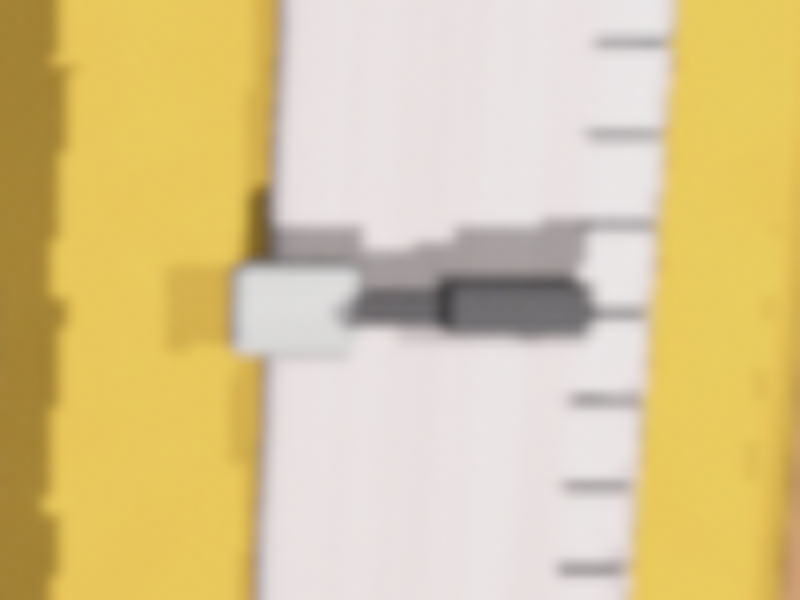

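The pointer is on the mark: needle 105.6, mark 105.9 mm. Now the tensioner: grip the post and sweep it along its arc.

```bash
cat >> h.py <<'E'
def post(th): 
    f=.25-th; return m2w(55-145*np.cos(f),-90-145*np.sin(f))
E
python3 - <<'E'
from h import *
o=down(np.pi/2+YAW); p=post(0); print(p)
move_ptp([*p,.15],o); move_gripper(.05)
c=capture("side"); 
for s in spot_in("side","post_top")[:1]: print(s["conf"],px2w(c,s["xy"],.115).round(4))
print(servo_line([*p,.056],rate=.15,contact_N=6),current_position())
move_gripper(0); print("gap",current_finger_gap(),np.round(current_force(),1),current_clock())
if .012<current_finger_gap()<.02:
  for th in np.arange(.08,.401,.08):
    servo_line([*post(th),.056],o,rate=.05); print(th.round(2),np.round(current_force(),1),np.round(current_position(),4),round(current_finger_gap(),4))
print(current_clock())
E
```

```text
[ 0.48551164 -0.08528571]
False [ 0.48602892 -0.08545183  0.0564212 ]
gap 0.015283647344596508 [-1.3 -5.6  2.6] 32.625
0.08 [-1.2 -6.1  2.5] [ 0.4837 -0.0747  0.0563] 0.0153
0.16 [-1.8 -7.4  2.2] [ 0.4826 -0.0634  0.0563] 0.0154
0.24 [-2.5 -7.6  1.8] [ 0.4823 -0.052   0.0563] 0.0157
0.32 [-2.  -9.6  1.5] [ 0.4829 -0.0408  0.0563] 0.0155
0.4 [-0.  -5.3  2.1] [ 0.4846 -0.0285  0.0563] 0.0157
34.5417
```

Past the click: the force dropped from 9.6 to 5.3 N. I'll continue towards the stop.

Run:
```python
from h import *
o=down(np.pi/2+YAW)
for th in (.43,.455,.47,.48):
    servo_line([*post(th),.056],o,rate=.03); sleep(.15); F=current_force(); print(th,np.round(F,1),np.round(current_position(),4),round(current_finger_gap(),4))
    if abs(F[1])>17: break
c=capture("top"); s=capture("side"); print(current_clock())
for n,cc in(("top",c),("side",s)):
    for q,z in (("post_top",.123),("tensioner_hinge",.09),("bobbin",.084),("wax_tin",.08)):
        for d in spot_in(n,q)[:1]: print(n,q,round(d["conf"],2),np.round(d["xy"]),w2m(px2w(cc,d["xy"],z)).round(1))
A=np.vstack([cv2.resize(c["image"][170:270,210:380],(800*3//5,282),interpolation=cv2.INTER_CUBIC),cv2.resize(s["image"][170:290,220:424],(480,282),interpolation=cv2.INTER_CUBIC)])
cv2.imwrite("pics/v5.png",A)
```

```text
0.43 [-0.8 -7.1  2.5] [ 0.4853 -0.0248  0.0563] 0.0155
0.455 [ -1.1 -10.1   3.4] [ 0.4859 -0.0218  0.0563] 0.0154
0.47 [ -1.6 -11.8   3. ] [ 0.4865 -0.0199  0.0563] 0.0158
0.48 [ -2.3 -11.9   3.6] [ 0.4868 -0.0185  0.0563] 0.0152
36.3
top tensioner_hinge 0.73 [337. 200.] [ 61.3 -94.3]
top bobbin 0.7 [262. 225.] [-15.1 117.1]
top wax_tin 0.62 [298. 198.] [68.5 18.8]
side tensioner_hinge 0.86 [294. 220.] [ 40.2 -73.9]
side wax_tin 0.57 [272. 241.] [47.6 10.3]
```

View pics/v5.png

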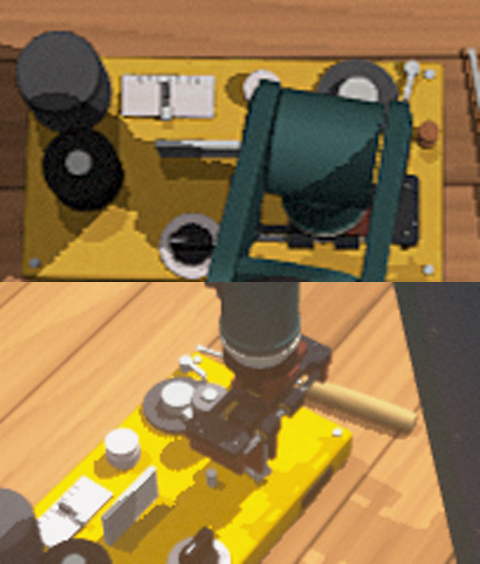

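The top view shows the pointer in line with the mark at (165,97), the bobbin at (428,133) and tin in place, and the arm held. The 11.9 N push fits a position just short of the stop. I'm handing it in.

Run:
```python
from h import *
sleep(.3); print(np.round(current_force(),1),current_finger_gap(),current_clock()); close_job()
```

```text
[ -1.2 -12.1   3.2] 0.016174717922147107 37.0
the job is handed in; nothing more can be done
```

I lined the tracking pointer up with the mark, then pushed the tensioner arm past its click. I handed the job in at 37.0 s with the gripper still holding the post; no verdict is reported.

- **Knob:** I turned it clockwise in small steps over two grasps, about 1.19 rad in all. The last close wrist view put the needle at y = 105.6 mm and the mark at 105.9 mm, so they were about 0.3 mm apart. The top view after the push still showed them in line.
- **Tensioner:** I gripped the post and swept it along its arc. The force rose to about 9.6 N, then dropped to 5.3 N at the click. It is now held at about 0.48 rad with about 12 N, just short of the stop at 0.5. That angle comes from the tool position, because the arm hid the post from the top camera.
- **Missed first grasps:** The first two tries at the knob closed above it, because the finger tips really end about 26 mm higher than the reported tool point. I confirmed this with a light touch of about 7 N on the knob's top and gripped lower from then on. Neither the knob nor the pointer had moved after the first miss.
- **Other things:** In the last views the tin, bobbin and gouge looked undisturbed. The detector's "bobbin" in the last top view was a false report at the drive drum; the bobbin itself is visible in its place. I did not check the objects further from the machine, but the arm did not work near them.

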